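Return the seed jars to their colour-coded marker dishes

TASK

Sowing is finished: stand each of the four seed jars in the marker dish of the same colour as its lid, upright and flat on the dish floor inside the rim. Set the glass jars down gently, without dropping them or tipping them over, and leave the potted seedling and the amber feed bottle standing where they are.

Things in the scene. Friction and masses are not known exactly. Their poses are not given: they have to be found in the camera images.
- jar_blue: Loose round glass seed jar with a blue screw lid, closed, 105 to 210 g. 72 mm tall: straight glass body 50 mm in diameter up to 50 mm, then a shoulder, then the blue lid, 44 mm in diameter, from 56 to 72 mm; a paper label band with a thin blue stripe runs round the body. Starts upright on the tray floor (4 mm above the bench). Origin: centre of its underside; z up its axis; yaw means nothing.
- jar_red: Loose round glass seed jar with a red screw lid, closed, 105 to 210 g. 72 mm tall: straight glass body 50 mm in diameter up to 50 mm, then a shoulder, then the red lid, 44 mm in diameter, from 56 to 72 mm; a paper label band with a thin red stripe runs round the body. Starts upright on the tray floor (4 mm above the bench). Origin: centre of its underside; z up its axis; yaw means nothing.
- jar_yellow: Loose round glass seed jar with a yellow screw lid, closed, 105 to 210 g. 72 mm tall: straight glass body 50 mm in diameter up to 50 mm, then a shoulder, then the yellow lid, 44 mm in diameter, from 56 to 72 mm; a paper label band with a thin yellow stripe runs round the body. Starts upright on the tray floor (4 mm above the bench). Origin: centre of its underside; z up its axis; yaw means nothing.
- jar_white: Loose round glass seed jar with a white screw lid, closed, 105 to 210 g. 72 mm tall: straight glass body 50 mm in diameter up to 50 mm, then a shoulder, then the white lid, 44 mm in diameter, from 56 to 72 mm; a paper label band with a thin white stripe runs round the body. Starts upright on the tray floor (4 mm above the bench). Origin: centre of its underside; z up its axis; yaw means nothing.
- dish_blue: Blue round plastic marker dish, fixed to the tray floor (it cannot slide). 84 mm outside and 76 mm inside diameter, rim 8 mm high, dish floor 3 mm above its underside. Origin: centre of its underside, on the tray floor (4 mm above the bench, inside a black tray whose walls are 28 mm high; a row of 34 mm tall dark growing plugs is fixed along its far edge); z up.
- dish_red: Red round plastic marker dish, fixed to the tray floor (it cannot slide). 84 mm outside and 76 mm inside diameter, rim 8 mm high, dish floor 3 mm above its underside. Origin: centre of its underside, on the tray floor (4 mm above the bench, inside a black tray whose walls are 28 mm high; a row of 34 mm tall dark growing plugs is fixed along its far edge); z up.
- dish_yellow: Yellow round plastic marker dish, fixed to the tray floor (it cannot slide). 84 mm outside and 76 mm inside diameter, rim 8 mm high, dish floor 3 mm above its underside. Origin: centre of its underside, on the tray floor (4 mm above the bench, inside a black tray whose walls are 28 mm high; a row of 34 mm tall dark growing plugs is fixed along its far edge); z up.
- dish_white: White round plastic marker dish, fixed to the tray floor (it cannot slide). 84 mm outside and 76 mm inside diameter, rim 8 mm high, dish floor 3 mm above its underside. Origin: centre of its underside, on the tray floor (4 mm above the bench, inside a black tray whose walls are 28 mm high; a row of 34 mm tall dark growing plugs is fixed along its far edge); z up.
- seedling_pot: Bystander: loose grey plastic pot, 60 mm across the top, 44 mm across the foot, 50 mm tall, with dark compost and a small two-leaved green seedling reaching 83 mm. Stands somewhere among the jars and dishes. Origin: centre of its underside; z up.
- feed_bottle: Bystander: loose amber bottle of plant feed with a black cap, 50 mm in diameter, 85 mm tall, near the tray's far right corner seen from the robot. Origin: centre of its underside; z up.
Mind the look-alikes: they are no part of the job. Leave any turquoise look-alike of the jar_white alone.

How it is judged:
By the outcome, as a careful person would: the job done as asked, in the order asked, and still so for the second after the job is handed in, with the robot touching nothing.
It also fails if it takes over 120 s, if anything falls off the work surface, if the arm or the gripper's body presses on something with over 40 N, if the wrist force passes 120 N, or if a joint passes its speed limit or range.

ROBOT

A 7-joint arm with a two-finger parallel gripper is mounted at the origin on the work surface. World frame = base frame: x ahead of the robot, y to its left, z up, the work surface at z = 0. Lengths are in m, angles in rad, forces in N, time in s.
With the tool pointing down it reaches from about 0.4 to 0.85 m from the base axis. Payload 4.4 kg.
Tool frame: the origin (TCP) lies midway between the tips of the shut fingers; the grasp point (between the pads) lies 19 mm behind it; z points along the fingers, y is the line along which they close (so a half turn about z gives the same grasp; the last joint's range is limited). The gripper opens to 94 mm and grips with 3 to 60 N. Pads are 16 mm wide; open, the fingers measure 119 mm over their backs; the gripper's body (75 mm by 177 mm) begins 78 mm behind the grasp point.
Start: joints at [-1.293, 0.628, 0.038, 1.517, -0.027, 0.996, -0.02], TCP at [0.219, 0.612, 0.205] pointing down, gripper open.
Joint ranges: [-3.06, 3.06], [-0.37, 2.12], [-1.25, 1.32], [0.18, 2.47], [-1.1, 4.24], [0.23, 1.98], [-2.94, 2.94]. Speed limits (rad/s): [2.57, 2.57, 3.14, 3.14, 3.14, 3.14, 3.14].

INTERFACE

Orientations are given as a 3x3 rotation matrix whose columns are the frame's x, y, z axes.
In Python, from workcell import env gives the robot as it stands. The module is installed in compiled form; this text tells all that it offers.
- The arm moves only by the shell command python3 -m pendant 'ROWS' [FORCE]. ROWS is JSON, a list that holds one entry, the list of rows, each a list of 7 numbers: the opening in per cent of the stroke, from 0 (shut) to 100 (fully open), then the shift along the tool's x, y, z in m, then the turn, a rotation vector about the tool's x, y, z in degrees. In form: [[[jaw, x, y, z, rx, ry, rz], ...]]. A call has exactly 8 rows; each row shifts and turns the commanded pose from where the row before left it, along the tool's axes as they then stand; what a row does not reach is not made up. A row lasts 1/10 s, in which the tool goes at most 50 mm and 8.59 degrees, less where a joint would pass 70% of its speed; a pose out of reach is approached as far as the arm can. A call with a gripper value outside its range is refused whole. The fingers move at their own pace and stop on an object; FORCE is the grip in N (left out, the last holds). Time passes only in rows, so rows that do not move let the fingers close, or fill a call up. It gives the time, the measured TCP pose, the force, the opening and the grip force at its end, in the units of the state.
- env.get_obs(): the state, without advancing time (a new reading comes with each control period).
- env.camera(name): name is "scene" or "side" or "wrist"; returns a dict with "frame" (400x640x3 uint8, red, green, blue), "vertical_fov" (degrees; the focal length in pixels is half the picture's height over the tangent of half this angle, whatever the lens; pixels are square), "cx", "cy" (the principal point, pixels), "xyz" and "orientation" of the camera in the world. Camera axes: x right, y up, looking along -z (the intrinsics and any distortion apply to the point x, -y, -z); pixel columns grow to the right and rows downward; lengths in m; the calibration is good to about 2 mm. The wrist camera is an equidistant fisheye: a pixel r from the principal point sees the ray r / f radians off the axis. A picture is of the moment at which its call begins. There is no depth.
- env.job_done(): hands the job in; it is judged then, once.
The state is a dict: "t": time; "joint_pos": joint angles; "dq": joint speeds; "effort": joint torques, N m; "tcp_pos": TCP position; "tcp_rot": TCP orientation; "ft_force": force on the tool from outside, world axes, zero at the start; "ft_torque": the same for the moment, N m; "finger_gap": finger opening in m; "grasp_force": force on a finger pad.
Only numpy, scipy, OpenCV 4.12 (cv2) and the standard library are available. Lean on these libraries where they do the work, as an engineer would, in place of code of your own. Each camera call takes 0.05 s, during which the arm holds its last target. There are 200 camera calls.

## Working session

There is one attempt and no reset: what is moved stays moved. The work goes in short steps, Python scripts to look and compute and a shell command to move; the robot and the scene stay as the last step left them, time stands still between calls to the robot, and variables do not carry over. Pictures are saved under pics/ and viewed, at most 14 in all, crops included, and the job is handed in when it is done.

```bash
mkdir -p pics
cat > h.py <<'E'
import numpy as np, cv2
from workcell import env
def snap(n,fn):
    c=env.camera(n); cv2.imwrite('pics/'+fn,c['frame'][:,:,::-1]); 
    np.savez('pics/'+fn+'.npz',**{k:v for k,v in c.items()}); return c
def ray(c,u,v,fish=False):
    f=200/np.tan(np.radians(float(c['vertical_fov']))/2)
    x=(u-float(c['cx']));y=(v-float(c['cy']))
    if fish:
        r=np.hypot(x,y);t=r/f;s=np.sin(t)/max(r,1e-9);d=np.array([x*s,-y*s,-np.cos(t)])
    else: d=np.array([x/f,-y/f,-1])
    return np.array(c['orientation'])@d
def hit(c,u,v,z,fish=False):
    d=ray(c,u,v,fish);o=np.array(c['xyz']);return (o+d*(z-o[2])/d[2]).round(4)
E
python3 - <<'E'
from h import *
o=env.get_obs()
for k in('t','tcp_pos','tcp_rot','finger_gap'):print(k,np.round(o[k],3))
for n in('scene','side','wrist'):
    c=snap(n,n+'0.png');print(n,c['vertical_fov'],c['cx'],c['cy'],np.round(c['xyz'],3),np.round(c['orientation'],3).tolist(),[k for k in c])
E
```

```text
t 0.0
tcp_pos [0.219 0.611 0.205]
tcp_rot [[-0.941  0.337 -0.001]
 [ 0.337  0.941 -0.002]
 [-0.    -0.002 -1.   ]]
finger_gap 0.094
scene 48.30953648431738 319.3347509604629 201.36035053806745 [0.923 0.811 0.964] [[-0.87, -0.35, 0.348], [0.493, -0.607, 0.623], [-0.007, 0.713, 0.701]] ['frame', 'vertical_fov', 'cx', 'cy', 'xyz', 'orientation']
side 56.09851792386066 320.4928964358455 199.1151719279421 [ 0.036 -0.653  0.899] [[0.835, 0.419, -0.355], [-0.549, 0.617, -0.563], [-0.017, 0.666, 0.746]] ['frame', 'vertical_fov', 'cx', 'cy', 'xyz', 'orientation']
wrist 65.70646984690485 319.53361339000423 190.30106730276475 [0.15  0.636 0.385] [[0.337, -0.911, -0.237], [0.941, 0.326, 0.087], [-0.002, -0.252, 0.968]] ['frame', 'vertical_fov', 'cx', 'cy', 'xyz', 'orientation']
```

View pics/scene0.png

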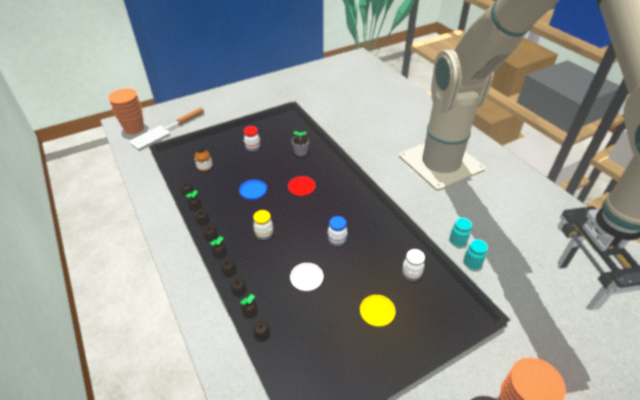

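View pics/side0.png

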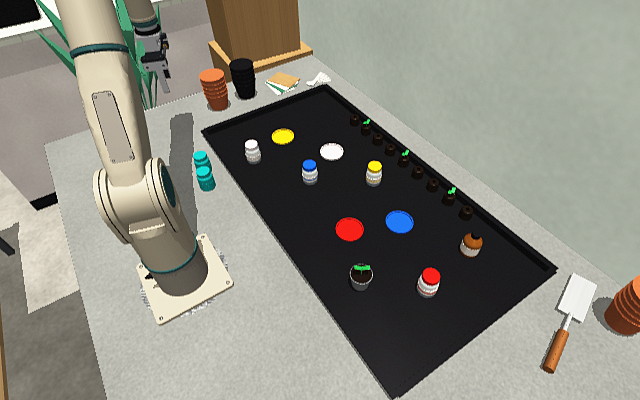

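Scene view: the jars are white (414,258), blue (338,225), yellow (262,217) and red (251,132). The dishes are yellow (378,310), white (307,276), red (302,186) and blue (253,189). The turquoise look-alikes (461,228) and (477,250) stand outside the tray. The white jar is the one at (414,258) with the white lid and stripe, so I'll confirm it in a crop.

Run:
```python
from h import *
L={'scene':dict(jw=(415,255),jb=(338,222),jy=(262,215),jr=(250,130),dy=(378,310),dw=(307,276),dr=(302,186),db=(253,189),pot=(300,150),bot=(203,154)),
'side':dict(jw=(252,143),jb=(310,163),jy=(375,165),jr=(431,274),dy=(283,136),dw=(331,152),dr=(350,229),db=(399,221),pot=(361,275),bot=(474,238))}
for n in L:
    c=np.load(f'pics/{n}0.png.npz')
    for k,(u,v) in L[n].items():
        z=.076 if k[0]=='j' else .054 if k=='pot' else .089 if k=='bot' else .010
        print(n,k,hit(c,u,v,z)[:2])
a=cv2.imread('pics/scene0.png');b=cv2.imread('pics/side0.png')
r=lambda i:cv2.resize(i,None,fx=4,fy=4,interpolation=2)
cv2.imwrite('pics/crop.png',np.vstack([r(a[200:275,320:500]),r(b[130:200,190:370])]))
```

```text
scene jw [0.3685 0.3113]
scene jb [0.478  0.1172]
scene jy [ 0.646  -0.0097]
scene jr [ 0.5159 -0.3962]
scene dy [0.5124 0.3648]
scene dw [0.6146 0.1894]
scene dr [ 0.463  -0.1239]
scene db [ 0.6031 -0.1885]
scene pot [ 0.4075 -0.2392]
scene bot [ 0.7012 -0.3337]
side jw [0.3759 0.3136]
side jb [0.4859 0.1173]
side jy [ 0.6521 -0.0077]
side jr [ 0.5183 -0.3941]
side dy [0.5176 0.3617]
side dw [0.6147 0.1854]
side dr [ 0.4668 -0.1301]
side db [ 0.6065 -0.1882]
side pot [ 0.3817 -0.2902]
side bot [ 0.6805 -0.3826]
```

View pics/crop.png

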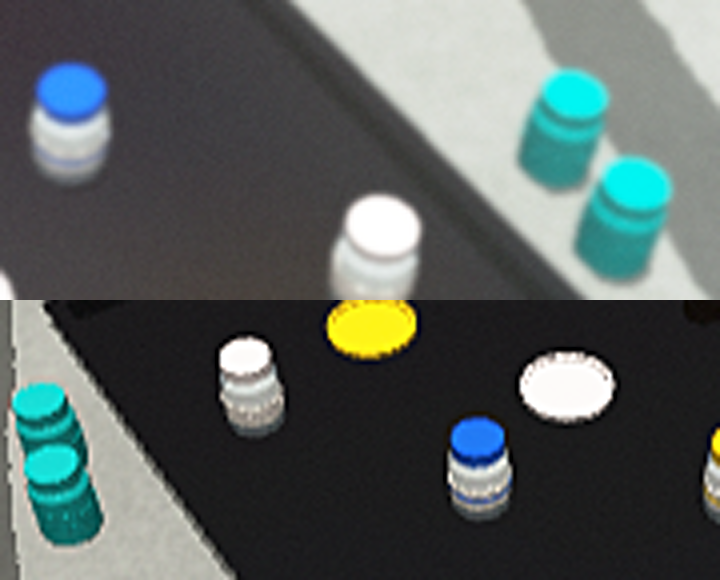

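The crop confirms the white-lid jar inside the tray. The two turquoise jars are on the bench, and I'll leave them there. Next I'll work out the move to above the white jar.

```bash
cat > d.py <<'E'
import sys;from h import *
o=env.get_obs();R=np.array(o['tcp_rot']);p=np.array(o['tcp_pos'])
for a in sys.argv[1:]:
    t=np.array([float(x) for x in a.split(',')]);print(a,'tool delta',(R.T@(t-p)).round(4))
    p=t
print('t',round(o['t'],2),'tcp',np.round(o['tcp_pos'],4),'q',np.round(o['joint_pos'],2),'gap',round(o['finger_gap'],4),'y',R[:,1].round(3),'z',R[:,2].round(3),'F',np.round(o['ft_force'],1))
E
python3 d.py .372,.312,.18
python3 - <<'E'
from h import *
c=np.load('pics/scene0.png.npz')
for u,v in((461,224),(477,246)):print(hit(c,u,v,.072))
E
```

```text
.372,.312,.18 tool delta [-0.2451 -0.2303  0.0251]
t 0.15 tcp [0.2189 0.6115 0.2048] q [-1.29  0.63  0.04  1.52 -0.03  1.   -0.02] gap 0.0941 y [ 0.337  0.941 -0.001] z [-0.    -0.001 -1.   ] F [-0.7  0.3  0.1]
[0.1916 0.2863 0.072 ]
[0.209  0.3652 0.072 ]
```

```bash
python3 -m pendant '[[[100,-0.035,-0.033,0,0,0,0],[100,-0.035,-0.033,0,0,0,0],[100,-0.035,-0.033,0,0,0,0],[100,-0.035,-0.033,0,0,0,0],[100,-0.035,-0.033,0,0,0,0],[100,-0.035,-0.033,0,0,0,0],[100,-0.035,-0.032,0.025,0,0,0],[100,0,0,0,0,0,0]]]' 20
python3 - <<'E'
from h import *
c=snap('wrist','w1.png');print(np.round(c['xyz'],3))
E
python3 d.py .372,.312,.18
```

```text
t: 0.95
tcp_pos: [0.3726, 0.3079, 0.1804]
tcp_rot: [[-0.938, 0.347, -0.002], [0.347, 0.938, -0.006], [-0.0, -0.007, -1.0]]
ft_force: [0.6, -0.2, 0.1]
finger_gap: 0.0938
grasp_force: 0.0
[0.304 0.334 0.36 ]
.372,.312,.18 tool delta [-0.0004  0.0003  0.0012]
t 1.0 tcp [0.3715 0.3118 0.1812] q [-0.79  0.43  0.05  1.99 -0.03  0.72  0.5 ] gap 0.0939 y [ 0.343  0.939 -0.003] z [-0.002 -0.003 -1.   ] F [-0.6  0.7  0.8]
```

View pics/w1.png

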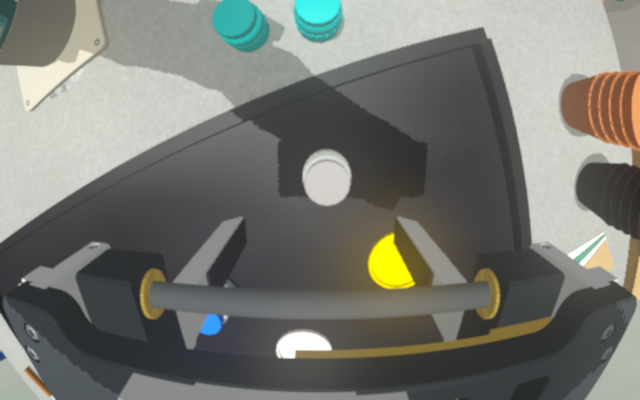

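The wrist view shows the white lid at (327,179), the yellow dish at (395,262), the white dish at (303,346) and the turquoise jars at the top.

Run:
```python
from h import *
c=np.load('pics/w1.png.npz')
print(hit(c,327,179,.076,1),hit(c,395,262,.01,1))
```

```text
[0.365  0.3168 0.076 ] [0.5125 0.3583 0.01  ]
```

```bash
python3 -m pendant '[[[100,0.004,0.001,0.04,0,0,0],[100,0,0,0.04,0,0,0],[100,0,0,0.04,0,0,0],[100,0,0,0.025,0,0,0],[100,0,0,0.014,0,0,0],[100,0,0,0,0,0,0],[0,0,0,0,0,0,0],[0,0,0,0,0,0,0]]]' 20;python3 -m pendant '[[[0,0,0,0,0,0,0],[0,0,0,0,0,0,0],[0,0,0,0,0,0,0],[0,0,0,-0.02,0,0,0],[0,0,0,-0.04,0,0,0],[0,0,0,-0.04,0,0,0],[0,0,0,0,0,0,0],[0,0,0,0,0,0,0]]]'; python3 d.py .614,.187,.122
```

```text
t: 1.8
tcp_pos: [0.3676, 0.3192, 0.0241]
tcp_rot: [[-0.942, 0.336, 0.001], [0.336, 0.942, 0.002], [-0.001, 0.002, -1.0]]
ft_force: [-0.2, 1.5, 0.4]
finger_gap: 0.0813
grasp_force: 0.0
t: 2.6
tcp_pos: [0.3675, 0.3182, 0.1238]
tcp_rot: [[-0.941, 0.337, 0.001], [0.337, 0.941, 0.001], [-0.001, 0.002, -1.0]]
ft_force: [0.4, 0.1, -1.0]
finger_gap: 0.0494
grasp_force: 20.0
.614,.187,.122 tool delta [-0.2763 -0.0404  0.0019]
t 2.6 tcp [0.3675 0.3182 0.1238] q [-0.8   0.52  0.04  2.05 -0.04  0.57  0.49] gap 0.0494 y [0.337 0.941 0.002] z [ 0.001  0.001 -1.   ] F [ 0.4  0.1 -1. ]
```

```bash
python3 -m pendant '[[[0,-0.04,-0.006,0,0,0,0],[0,-0.04,-0.006,0,0,0,0],[0,-0.04,-0.006,0,0,0,0],[0,-0.04,-0.006,0,0,0,0],[0,-0.04,-0.006,0,0,0,0],[0,-0.04,-0.006,0,0,0,0],[0,-0.026,-0.003,0,0,0,0],[0,-0.01,-0.001,0,0,0,0]]]'; python3 -m pendant '[[[0,0,0,0,0,0,0],[0,0,0,0.03,0,0,0],[0,0,0,0.03,0,0,0],[0,0,0,0.02,0,0,0],[0,0,0,0.008,0,0,0],[0,0,0,0,0,0,0],[0,0,0,0,0,0,0],[0,0,0,0,0,0,0]]]';python3 d.py .614,.187,.027
python3 - <<'E'
from h import *
c=snap('scene','s2.png');d=snap('side','sd2.png')
r=lambda i:cv2.resize(i[:,:,::-1],None,fx=4,fy=4,interpolation=2)
cv2.imwrite('pics/c2.png',np.hstack([r(c['frame'][215:315,260:350]),r(d['frame'][80:180,285:375])]))
E
```

```text
t: 3.4
tcp_pos: [0.6149, 0.1839, 0.1206]
tcp_rot: [[-0.94, 0.341, -0.002], [0.341, 0.94, -0.002], [0.001, -0.003, -1.0]]
ft_force: [-0.7, 0.1, -1.8]
finger_gap: 0.0497
grasp_force: 20.0
t: 4.2
tcp_pos: [0.6112, 0.1885, 0.0357]
tcp_rot: [[-0.942, 0.335, -0.002], [0.335, 0.942, -0.0], [0.002, -0.001, -1.0]]
ft_force: [-2.5, -3.1, 5.9]
finger_gap: 0.0497
grasp_force: 20.0
.614,.187,.027 tool delta [-0.0031 -0.0004  0.0087]
t 4.2 tcp [0.6112 0.1885 0.0357] q [-0.35  0.82  0.01  1.67 -0.01  0.65  0.9 ] gap 0.0497 y [ 0.335  0.942 -0.001] z [-0.002 -0.    -1.   ] F [-2.5 -3.1  5.9]
```

View pics/c2.png

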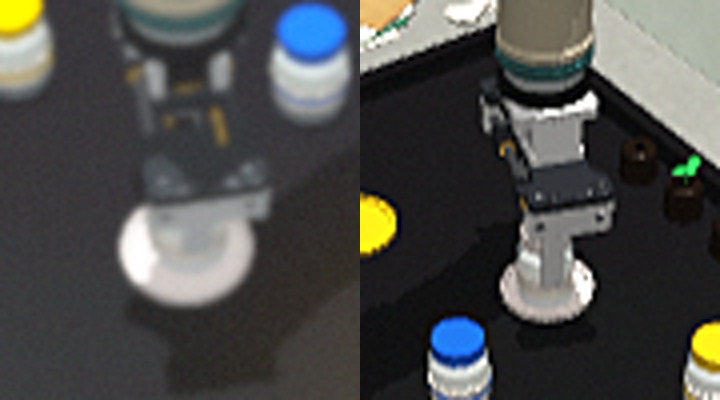

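Scene crop: the held jar stands within the white dish, seen at scene (307,275). There's already an upward force, so I'll take one still reading.

```bash
python3 -m pendant '[[[0,0,0,0,0,0,0],[0,0,0,0,0,0,0],[0,0,0,0,0,0,0],[0,0,0,0,0,0,0],[0,0,0,0,0,0,0],[0,0,0,0,0,0,0],[0,0,0,0,0,0,0],[0,0,0,0,0,0,0]]]'
python3 - <<'E'
from h import *
for i in range(3):
    o=env.get_obs();print(np.round(o['ft_force'],1),np.round(o['ft_torque'],2),np.round(o['tcp_pos'],4))
c=snap('wrist','w2.png')
E
```

```text
t: 5.1
tcp_pos: [0.6112, 0.1885, 0.0357]
tcp_rot: [[-0.942, 0.335, -0.002], [0.335, 0.942, -0.0], [0.002, -0.001, -1.0]]
ft_force: [-2.2, -1.8, 5.7]
finger_gap: 0.0499
grasp_force: 20.0
[-2.2 -1.8  5.7] [-0.55  0.3   0.02] [0.6112 0.1885 0.0357]
[-2.2 -1.8  5.7] [-0.55  0.3   0.02] [0.6112 0.1885 0.0357]
[-2.2 -1.8  5.7] [-0.55  0.3   0.02] [0.6112 0.1885 0.0357]
```

View pics/w2.png

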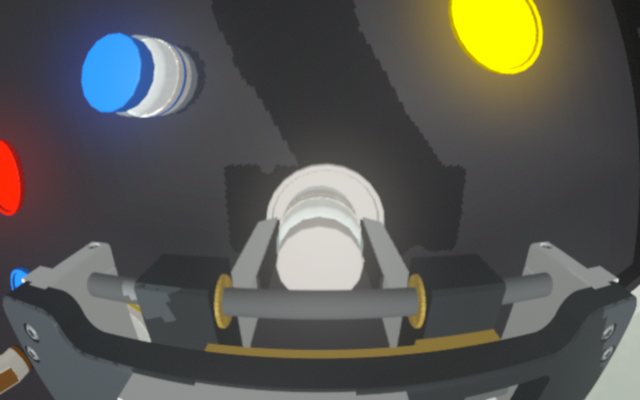

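The wrist view shows the white dish's near rim at (326,165), with its sides at (268,212) and (384,212). The jar's near bottom edge is around (322,193).

Run:
```python
from h import *
c=np.load('pics/w2.png.npz')
R=np.array(env.get_obs()['tcp_rot']);p=env.get_obs()['tcp_pos']
for n,u,v,z in(('near rim',326,165,.012),('L',268,212,.012),('R',384,212,.012),('jar near bottom',322,193,.016),('lid c',320,272,.088)):
    h=hit(c,u,v,z,1);print(n,h,'tool',(R.T@(h-p)).round(4))
a=cv2.imread('pics/w2.png')[150:310,240:410];cv2.imwrite('pics/c3.png',cv2.resize(a,None,fx=3.7,fy=3.7,interpolation=2))
```

```text
near rim [0.5769 0.2048 0.012 ] tool [0.0377 0.0039 0.0238]
L [0.5946 0.1556 0.012 ] tool [ 0.0046 -0.0365  0.0237]
R [0.6219 0.2323 0.012 ] tool [0.0045 0.0449 0.0237]
jar near bottom [0.5932 0.1961 0.016 ] tool [0.0195 0.0012 0.0197]
lid c [0.6108 0.1885 0.088 ] tool [ 0.0005 -0.0001 -0.0523]
```

View pics/c3.png

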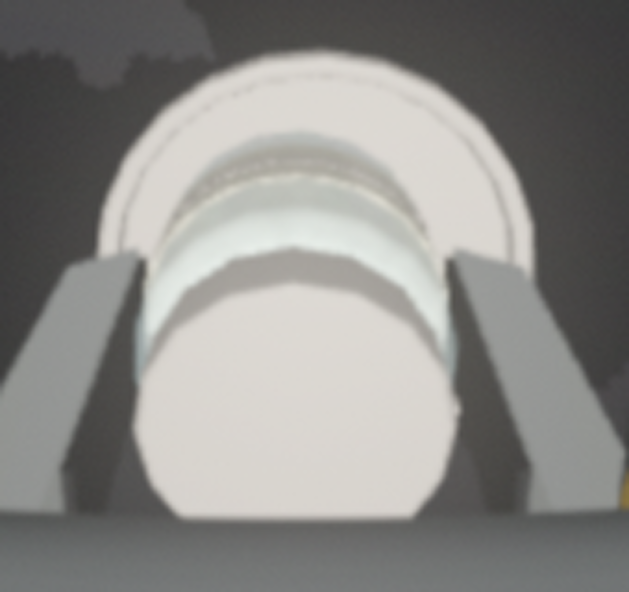

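```bash
python3 - <<'E'
from h import *
c=np.load('pics/w2.png.npz')
o=env.get_obs();R=np.array(o['tcp_rot']);p=o['tcp_pos']
for z in (.005,.007,.010,.012,.016,.02):
    h=hit(c,319.7,185.7,z,1);print(z,(R.T@(h-p)).round(4))
print((R.T@(np.array(c['xyz'])-p)).round(4))
E
python3 -m pendant '[[[0,-0.004,0.003,-0.010,0,0,0],[0,0,0,0,0,0,0],[0,0,0,0,0,0,0],[0,0,0,0,0,0,0],[0,0,0,0,0,0,0],[0,0,0,0,0,0,0],[0,0,0,0,0,0,0],[0,0,0,0,0,0,0]]]';python3 d.py
```

```text
0.005 [ 0.0218 -0.0003  0.0307]
0.007 [ 0.0223 -0.0003  0.0287]
0.01 [ 0.023  -0.0003  0.0257]
0.012 [ 0.0235 -0.0003  0.0237]
0.016 [ 0.0245 -0.0003  0.0197]
0.02 [ 0.0254 -0.0003  0.0157]
[ 0.0734 -0.0002 -0.1799]
t: 5.95
tcp_pos: [0.6184, 0.1887, 0.045]
tcp_rot: [[-0.941, 0.337, -0.0], [0.337, 0.941, -0.0], [0.0, -0.0, -1.0]]
ft_force: [-0.3, -0.1, -0.9]
finger_gap: 0.0498
grasp_force: 20.0
t 5.95 tcp [0.6184 0.1887 0.045 ] q [-0.35  0.82  0.01  1.65 -0.01  0.67  0.9 ] gap 0.0498 y [ 0.337  0.941 -0.   ] z [-0. -0. -1.] F [-0.3 -0.1 -0.9]
```

That contact was the dish floor. The fingers had closed during the lift, so the jar is held about 9 mm lower than assumed. I'll lower gently, release and retreat.

```bash
python3 -m pendant '[[[0,0,0,0.004,0,0,0],[0,0,0,0.003,0,0,0],[0,0,0,0.001,0,0,0],[0,0,0,0,0,0,0],[0,0,0,0,0,0,0],[0,0,0,0,0,0,0],[0,0,0,0,0,0,0],[0,0,0,0,0,0,0]]]';python3 d.py
```

```text
t: 6.75
tcp_pos: [0.6185, 0.1888, 0.0373]
tcp_rot: [[-0.941, 0.337, 0.0], [0.337, 0.941, 0.0], [-0.0, 0.0, -1.0]]
ft_force: [-0.6, -0.0, -1.4]
finger_gap: 0.0495
grasp_force: 20.0
t 6.75 tcp [0.6185 0.1888 0.0373] q [-0.35  0.83  0.01  1.65 -0.01  0.66  0.9 ] gap 0.0495 y [0.337 0.941 0.   ] z [ 0.  0. -1.] F [-0.6 -0.  -1.4]
```

```bash
python3 -m pendant '[[[0,0,0,0.001,0,0,0],[0,0,0,0,0,0,0],[0,0,0,0.001,0,0,0],[0,0,0,0,0,0,0],[0,0,0,0,0,0,0],[0,0,0,0,0,0,0],[0,0,0,0,0,0,0],[0,0,0,0,0,0,0]]]';python3 d.py
```

```text
t: 7.55
tcp_pos: [0.6185, 0.1888, 0.0357]
tcp_rot: [[-0.941, 0.337, 0.0], [0.337, 0.941, 0.0], [-0.0, 0.0, -1.0]]
ft_force: [-1.9, -1.3, 5.8]
finger_gap: 0.0495
grasp_force: 20.0
t 7.55 tcp [0.6185 0.1888 0.0357] q [-0.35  0.83  0.01  1.65 -0.01  0.66  0.9 ] gap 0.0495 y [0.337 0.941 0.   ] z [ 0.  0. -1.] F [-1.9 -1.3  5.8]
```

The jar has touched the floor, so I'll open, rise and go to the blue jar.

```bash
python3 -m pendant '[[[100,0,0,0,0,0,0],[100,0,0,0,0,0,0],[100,0,0,0,0,0,0],[100,0,0,0,0,0,0],[100,0,0,0,0,0,0],[100,0,0,0,0,0,0],[100,0,0,-0.02,0,0,0],[100,0,0,-0.04,0,0,0]]]';python3 d.py .6185,.1888,.18 .482,.117,.18
```

```text
t: 8.35
tcp_pos: [0.6158, 0.1879, 0.0928]
tcp_rot: [[-0.941, 0.337, -0.007], [0.337, 0.942, -0.002], [0.005, -0.004, -1.0]]
ft_force: [0.4, -0.3, -0.7]
finger_gap: 0.0944
grasp_force: 0.0
.6185,.1888,.18 tool delta [-0.0018  0.0013 -0.0873]
.482,.117,.18 tool delta [ 0.1043 -0.1136  0.0011]
t 8.35 tcp [0.6158 0.1879 0.0928] q [-0.35  0.75  0.01  1.63 -0.01  0.77  0.9 ] gap 0.0944 y [ 0.337  0.942 -0.004] z [-0.007 -0.002 -1.   ] F [ 0.4 -0.3 -0.7]
```

```bash
python3 -m pendant '[[[100,0,0,-0.045,0,0,0],[100,0,0,-0.04,0,0,0],[100,0.021,-0.023,0,0,0,0],[100,0.021,-0.023,0,0,0,0],[100,0.021,-0.023,0,0,0,0],[100,0.021,-0.023,0,0,0,0],[100,0.02,-0.022,0,0,0,0],[100,0,0,0,0,0,0]]]'
python3 - <<'E'
from h import *
c=snap('wrist','w3.png');d=snap('side','sd3.png')
w=cv2.resize(c['frame'],(640,400));s=cv2.resize(d['frame'][60:180,230:430],(333,200),interpolation=2)
cv2.imwrite('pics/c4.png',np.vstack([w,np.pad(s,((0,0),(0,307),(0,0)))])[:,:,::-1])
E
python3 d.py .482,.117,.18
```

```text
t: 9.15
tcp_pos: [0.4782, 0.1142, 0.1802]
tcp_rot: [[-0.941, 0.339, -0.004], [0.339, 0.941, -0.002], [0.003, -0.003, -1.0]]
ft_force: [0.3, 0.6, -0.7]
finger_gap: 0.094
grasp_force: 0.0
.482,.117,.18 tool delta [0.0006 0.0003 0.0006]
t 9.25 tcp [0.4825 0.1166 0.1806] q [-0.3   0.44  0.01  1.97 -0.01  0.73  0.94] gap 0.0941 y [0.337 0.941 0.001] z [ 0.001  0.001 -1.   ] F [ 0.6  0.9 -0.6]
```

View pics/c4.png

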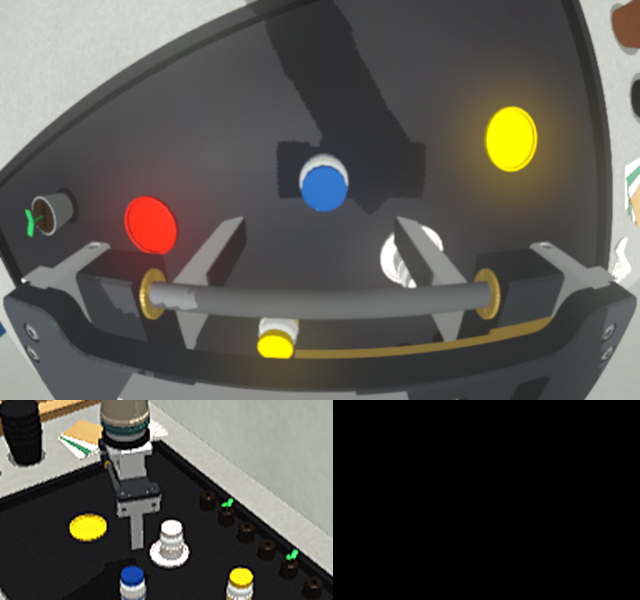

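The white jar stands in its dish. The blue lid is at (324,188), the yellow dish at (511,139), the red dish at (151,225) and the pot at (53,213).

Run:
```python
from h import *
c=np.load('pics/w3.png.npz')
for u,v,z in((324,188,.076),(511,139,.01),(151,225,.01),(53,213,.05)):print(hit(c,u,v,z,1))
```

```text
[0.4776 0.118  0.076 ]
[0.5134 0.3632 0.01  ]
[ 0.4628 -0.1236  0.01  ]
[ 0.3862 -0.2631  0.05  ]
```

```bash
python3 -m pendant '[[[100,0.003,0,0.04,0,0,0],[100,0,0,0.04,0,0,0],[100,0,0,0.04,0,0,0],[100,0,0,0.024,0,0,0],[100,0,0,0.012,0,0,0],[100,0,0,0,0,0,0],[0,0,0,0,0,0,0],[0,0,0,0,0,0,0]]]';python3 -m pendant '[[[0,0,0,0,0,0,0],[0,0,0,0,0,0,0],[0,0,0,0,0,0,0],[0,0,0,0,0,0,0],[0,0,0,0,0,0,0],[0,0,0,0,0,0,0],[0,0,0,0,0,0,0],[0,0,0,0,0,0,0]]]';python3 d.py
```

```text
t: 10.05
tcp_pos: [0.4805, 0.1179, 0.0253]
tcp_rot: [[-0.941, 0.337, 0.003], [0.337, 0.941, 0.001], [-0.002, 0.002, -1.0]]
ft_force: [0.1, -0.3, 0.7]
finger_gap: 0.0816
grasp_force: 0.0
t: 10.85
tcp_pos: [0.4795, 0.1176, 0.0244]
tcp_rot: [[-0.941, 0.337, 0.0], [0.337, 0.941, 0.0], [-0.0, 0.0, -1.0]]
ft_force: [-1.0, 0.1, 5.8]
finger_gap: 0.0497
grasp_force: 20.0
t 10.85 tcp [0.4795 0.1176 0.0244] q [-0.3   0.71  0.    2.09 -0.01  0.34  0.94] gap 0.0497 y [0.337 0.941 0.   ] z [ 0.  0. -1.] F [-1.   0.1  5.8]
```

```bash
python3 -m pendant '[[[0,0,0,-0.02,0,0,0],[0,0,0,-0.04,0,0,0],[0,0,0,-0.04,0,0,0],[0,0,0,-0.02,0,0,0],[0,0,0,0,0,0,0],[0,0,0,0,0,0,0],[0,0,0,0,0,0,0],[0,0,0,0,0,0,0]]]';python3 d.py .6045,-.188,.144
```

```text
t: 11.65
tcp_pos: [0.4781, 0.1172, 0.1426]
tcp_rot: [[-0.941, 0.337, -0.003], [0.337, 0.941, -0.001], [0.003, -0.002, -1.0]]
ft_force: [0.2, -0.5, -2.3]
finger_gap: 0.0498
grasp_force: 20.0
.6045,-.188,.144 tool delta [-0.2218 -0.2447 -0.0015]
t 11.65 tcp [0.4781 0.1172 0.1426] q [-0.3   0.5   0.01  2.01 -0.01  0.63  0.94] gap 0.0498 y [ 0.337  0.941 -0.002] z [-0.003 -0.001 -1.   ] F [ 0.2 -0.5 -2.3]
```

```bash
python3 -m pendant '[[[0,-0.02,-0.022,0,0,0,0],[0,-0.034,-0.037,0,0,0,0],[0,-0.034,-0.037,0,0,0,0],[0,-0.034,-0.037,0,0,0,0],[0,-0.034,-0.037,0,0,0,0],[0,-0.034,-0.037,0,0,0,0],[0,-0.022,-0.025,0,0,0,0],[0,-0.01,-0.012,0,0,0,0]]]';python3 -m pendant '[[[0,0,0,0,0,0,0],[0,0,0,0.03,0,0,0],[0,0,0,0.03,0,0,0],[0,0,0,0.02,0,0,0],[0,0,0,0.01,0,0,0],[0,0,0,0,0,0,0],[0,0,0,0,0,0,0],[0,0,0,0,0,0,0]]]';  python3 d.py .6045,-.188,.028;python3 - <<'E'
from h import *
c=snap('wrist','w4.png')
E
```

```text
t: 12.45
tcp_pos: [0.6052, -0.1905, 0.1424]
tcp_rot: [[-0.94, 0.342, -0.002], [0.342, 0.94, -0.002], [0.001, -0.002, -1.0]]
ft_force: [-0.7, -0.3, -2.8]
finger_gap: 0.0499
grasp_force: 20.0
t: 13.25
tcp_pos: [0.6065, -0.1856, 0.0555]
tcp_rot: [[-0.942, 0.337, 0.002], [0.337, 0.942, -0.0], [-0.002, 0.0, -1.0]]
ft_force: [-0.1, 0.4, -1.5]
finger_gap: 0.0497
grasp_force: 20.0
.6045,-.188,.028 tool delta [ 0.0012 -0.0029  0.0275]
t 13.25 tcp [ 0.6065 -0.1856  0.0555] q [ 0.26  0.79 -0.01  1.69  0.01  0.67  1.47] gap 0.0497 y [0.337 0.942 0.   ] z [ 0.002 -0.    -1.   ] F [-0.1  0.4 -1.5]
```

View pics/w4.png

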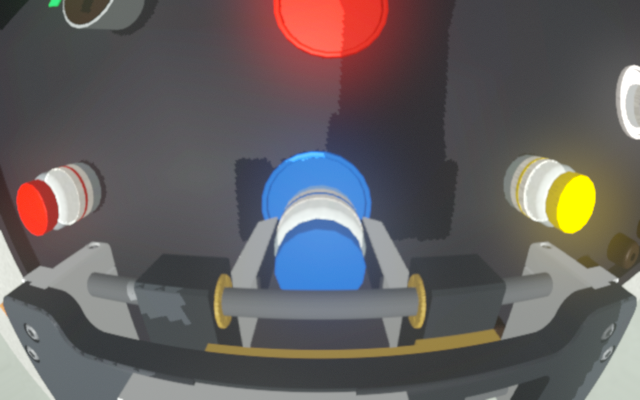

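The blue dish's near rim is at (317,152) with its sides at (262,200) and (371,200). The red lid is at (37,208) and the yellow lid at (575,203).

```bash
python3 - <<'E'
from h import *
c=np.load('pics/w4.png.npz')
o=env.get_obs();R=np.array(o['tcp_rot']);p=o['tcp_pos']
for u,v,z in((317,152,.012),(262,200,.012),(371,200,.012),(37,208,.076),(575,203,.076)):
    h=hit(c,u,v,z,1);print(h,(R.T@(h-p)).round(4))
E
python3 -m pendant '[[[0,0,-0.002,0.01,0,0,0],[0,0,0,0.008,0,0,0],[0,0,0,0.004,0,0,0],[0,0,0,0.002,0,0,0],[0,0,0,0,0,0,0],[0,0,0,0,0,0,0],[0,0,0,0,0,0,0],[0,0,0,0,0,0,0]]]';python3 d.py
```

```text
[ 0.5645 -0.173   0.012 ] [ 0.0439 -0.0021  0.0434]
[ 0.5846 -0.2247  0.012 ] [ 0.0076 -0.044   0.0434]
[ 0.6125 -0.1467  0.012 ] [0.0076 0.0389 0.0435]
[ 0.5163 -0.3852  0.076 ] [ 0.0177 -0.2181 -0.0206]
[ 0.646  -0.0082  0.076 ] [ 0.0226  0.1806 -0.0205]
t: 14.1
tcp_pos: [0.6051, -0.1878, 0.0304]
tcp_rot: [[-0.941, 0.337, 0.0], [0.337, 0.941, -0.0], [-0.0, 0.0, -1.0]]
ft_force: [-0.1, -0.5, -1.3]
finger_gap: 0.0494
grasp_force: 20.0
t 14.1 tcp [ 0.6051 -0.1878  0.0304] q [ 0.26  0.82 -0.01  1.7   0.02  0.62  1.47] gap 0.0494 y [0.337 0.941 0.   ] z [ 0. -0. -1.] F [-0.1 -0.5 -1.3]
```

```bash
python3 -m pendant '[[[0,0,0,0.001,0,0,0],[0,0,0,0.001,0,0,0],[0,0,0,0.001,0,0,0],[0,0,0,0.0005,0,0,0],[0,0,0,0,0,0,0],[0,0,0,0,0,0,0],[0,0,0,0,0,0,0],[0,0,0,0,0,0,0]]]';python3 d.py
```

```text
t: 14.9
tcp_pos: [0.6049, -0.1878, 0.0275]
tcp_rot: [[-0.941, 0.337, 0.0], [0.337, 0.941, -0.0], [-0.0, 0.0, -1.0]]
ft_force: [-2.2, 1.2, 5.1]
finger_gap: 0.0495
grasp_force: 20.0
t 14.9 tcp [ 0.6049 -0.1878  0.0275] q [ 0.26  0.83 -0.01  1.7   0.02  0.62  1.47] gap 0.0495 y [0.337 0.941 0.   ] z [ 0. -0. -1.] F [-2.2  1.2  5.1]
```

```bash
python3 -m pendant '[[[100,0,0,0,0,0,0],[100,0,0,0,0,0,0],[100,0,0,0,0,0,0],[100,0,0,0,0,0,0],[100,0,0,0,0,0,0],[100,0,0,0,0,0,0],[100,0,0,-0.02,0,0,0],[100,0,0,-0.04,0,0,0]]]';python3 d.py .605,-.188,.18 .517,-.393,.18
```

```text
t: 15.7
tcp_pos: [0.6022, -0.187, 0.0843]
tcp_rot: [[-0.941, 0.337, -0.007], [0.337, 0.942, 0.002], [0.007, -0.0, -1.0]]
ft_force: [1.1, -0.2, -0.2]
finger_gap: 0.0941
grasp_force: 0.0
.605,-.188,.18 tool delta [-0.0023 -0.     -0.0957]
.517,-.393,.18 tool delta [ 1.380e-02 -2.227e-01  2.000e-04]
t 15.7 tcp [ 0.6022 -0.187   0.0843] q [ 0.26  0.75 -0.01  1.67  0.01  0.73  1.47] gap 0.0941 y [ 0.337  0.942 -0.   ] z [-0.007  0.002 -1.   ] F [ 1.1 -0.2 -0.2]
```

```bash
python3 -m pendant '[[[100,0,0,-0.045,0,0,0],[100,0,0,-0.045,0,0,0],[100,0.003,-0.045,0,0,0,0],[100,0.003,-0.045,0,0,0,0],[100,0.003,-0.045,0,0,0,0],[100,0.003,-0.045,0,0,0,0],[100,0.002,-0.043,0,0,0,0],[100,0,0,0,0,0,0]]]'
python3 - <<'E'
from h import *
c=snap('wrist','w5.png')
E
python3 d.py .517,-.393,.18
```

```text
t: 16.5
tcp_pos: [0.5112, -0.4017, 0.1766]
tcp_rot: [[-0.938, 0.347, -0.003], [0.347, 0.938, -0.006], [0.001, -0.006, -1.0]]
ft_force: [-1.0, 0.0, 0.1]
finger_gap: 0.0939
grasp_force: 0.0
.517,-.393,.18 tool delta [-0.0017  0.0053 -0.0035]
t 16.55 tcp [ 0.5136 -0.3974  0.1765] q [ 0.62  0.66 -0.02  1.55  0.02  0.94  1.82] gap 0.0939 y [ 0.344  0.939 -0.002] z [-0.001 -0.002 -1.   ] F [ 0.3  0.7 -0.7]
```

View pics/w5.png

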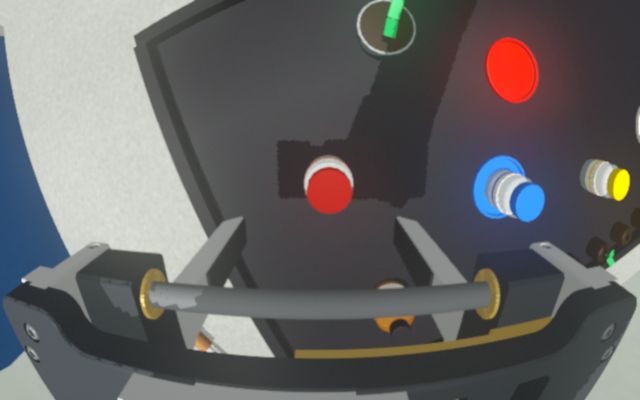

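The blue jar stands in its dish. The red lid is at (329,190), the pot rim at (386,27), the bottle at (393,300) and the red dish at (512,70).

```bash
python3 - <<'E'
from h import *
c=np.load('pics/w5.png.npz')
for u,v,z in((329,190,.076),(386,27,.054),(400,323,.089),(512,70,.01)):print(hit(c,u,v,z,1))
E
python3 d.py
```

```text
[ 0.5132 -0.3942  0.076 ]
[ 0.383 -0.286  0.054]
[ 0.6806 -0.3705  0.089 ]
[ 0.4635 -0.1277  0.01  ]
t 16.55 tcp [ 0.5136 -0.3974  0.1765] q [ 0.62  0.66 -0.02  1.55  0.02  0.94  1.82] gap 0.0939 y [ 0.344  0.939 -0.002] z [-0.001 -0.002 -1.   ] F [ 0.3  0.7 -0.7]
```

```bash
python3 -m pendant '[[[100,0.001,0.001,0.04,0,0,0],[100,0,0,0.04,0,0,0],[100,0,0,0.04,0,0,0],[100,0,0,0.022,0,0,0],[100,0,0,0.011,0,0,0],[100,0,0,0,0,0,0],[0,0,0,0,0,0,0],[0,0,0,0,0,0,0]]]';python3 -m pendant '[[[0,0,0,0,0,0,0],[0,0,0,0,0,0,0],[0,0,0,0,0,0,0],[0,0,0,0,0,0,0],[0,0,0,0,0,0,0],[0,0,0,0,0,0,0],[0,0,0,0,0,0,0],[0,0,0,0,0,0,0]]]';python3 d.py
```

```text
t: 17.35
tcp_pos: [0.5172, -0.3923, 0.0254]
tcp_rot: [[-0.942, 0.337, 0.003], [0.337, 0.942, -0.002], [-0.003, -0.001, -1.0]]
ft_force: [-0.1, -0.6, 1.1]
finger_gap: 0.0813
grasp_force: 0.0
t: 18.15
tcp_pos: [0.5158, -0.3927, 0.0241]
tcp_rot: [[-0.941, 0.337, 0.0], [0.337, 0.941, -0.001], [-0.001, -0.001, -1.0]]
ft_force: [-1.9, -2.5, 4.5]
finger_gap: 0.0497
grasp_force: 20.0
t 18.15 tcp [ 0.5158 -0.3927  0.0241] q [ 0.62  0.85 -0.02  1.65  0.02  0.64  1.81] gap 0.0497 y [ 0.337  0.941 -0.001] z [ 0.    -0.001 -1.   ] F [-1.9 -2.5  4.5]
```

```bash
python3 -m pendant '[[[0,0,0,-0.02,0,0,0],[0,0,0,-0.04,0,0,0],[0,0,0,-0.04,0,0,0],[0,0,0,-0.02,0,0,0],[0,0,0,0,0,0,0],[0,0,0,0,0,0,0],[0,0,0,0,0,0,0],[0,0,0,0,0,0,0]]]';python3 d.py .4645,-.127,.144
```

```text
t: 18.95
tcp_pos: [0.5149, -0.3907, 0.1415]
tcp_rot: [[-0.942, 0.337, -0.003], [0.337, 0.942, 0.002], [0.004, 0.001, -1.0]]
ft_force: [0.7, 0.1, -1.6]
finger_gap: 0.0498
grasp_force: 20.0
.4645,-.127,.144 tool delta [ 0.1363  0.2313 -0.0017]
t 18.95 tcp [ 0.5149 -0.3907  0.1415] q [ 0.62  0.69 -0.02  1.59  0.02  0.87  1.82] gap 0.0498 y [0.337 0.942 0.001] z [-0.003  0.002 -1.   ] F [ 0.7  0.1 -1.6]
```

```bash
python3 -m pendant '[[[0,0.01,0.017,0,0,0,0],[0,0.022,0.037,0,0,0,0],[0,0.022,0.037,0,0,0,0],[0,0.022,0.037,0,0,0,0],[0,0.022,0.037,0,0,0,0],[0,0.022,0.037,0,0,0,0],[0,0.012,0.021,0,0,0,0],[0,0.005,0.009,0,0,0,0]]]';python3 -m pendant '[[[0,0,0,0,0,0,0],[0,0,0,0.03,0,0,0],[0,0,0,0.03,0,0,0],[0,0,0,0.02,0,0,0],[0,0,0,0.01,0,0,0],[0,0,0,0,0,0,0],[0,0,0,0,0,0,0],[0,0,0,0,0,0,0]]]';  python3 d.py .4645,-.127,.028;python3 - <<'E'
from h import *
c=snap('wrist','w6.png')
E
```

```text
t: 19.75
tcp_pos: [0.4641, -0.1241, 0.143]
tcp_rot: [[-0.943, 0.333, -0.002], [0.333, 0.943, 0.002], [0.003, 0.001, -1.0]]
ft_force: [0.8, -0.7, -1.8]
finger_gap: 0.0501
grasp_force: 20.0
t: 20.55
tcp_pos: [0.4661, -0.1278, 0.0546]
tcp_rot: [[-0.941, 0.338, 0.002], [0.338, 0.941, -0.001], [-0.002, 0.0, -1.0]]
ft_force: [-0.3, -0.0, -1.9]
finger_gap: 0.0499
grasp_force: 20.0
.4645,-.127,.028 tool delta [0.0018 0.0002 0.0265]
t 20.55 tcp [ 0.4661 -0.1278  0.0546] q [ 0.21  0.64 -0.01  2.11  0.01  0.39  1.43] gap 0.0499 y [0.338 0.941 0.   ] z [ 0.002 -0.001 -1.   ] F [-0.3 -0.  -1.9]
```

View pics/w6.png

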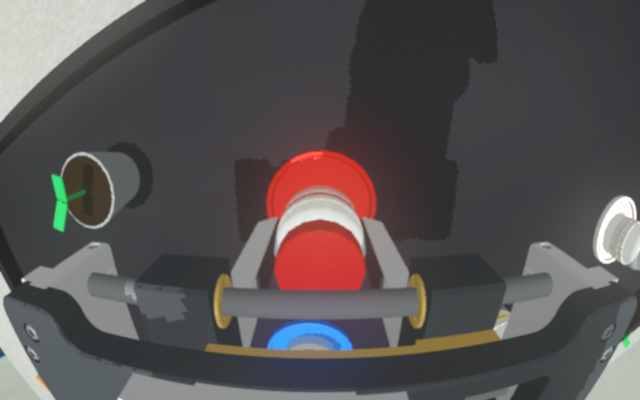

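The red dish is centred under the jar, with its near rim at (321,152), sides at (268,200) and (376,200). The pot is clear at (90,190). I'll lower now.

```bash
python3 -m pendant '[[[0,0.001,0,0.01,0,0,0],[0,0,0,0.008,0,0,0],[0,0,0,0.004,0,0,0],[0,0,0,0.002,0,0,0],[0,0,0,0.001,0,0,0],[0,0,0,0.001,0,0,0],[0,0,0,0,0,0,0],[0,0,0,0,0,0,0]]]';python3 -m pendant '[[[0,0,0,0.0005,0,0,0],[0,0,0,0,0,0,0],[0,0,0,0.0005,0,0,0],[0,0,0,0,0,0,0],[0,0,0,0,0,0,0],[0,0,0,0,0,0,0],[0,0,0,0,0,0,0],[0,0,0,0,0,0,0]]]'
```

```text
t: 21.4
tcp_pos: [0.4643, -0.1268, 0.0278]
tcp_rot: [[-0.941, 0.337, 0.0], [0.337, 0.941, -0.0], [-0.0, 0.0, -1.0]]
ft_force: [-0.2, -0.2, -2.3]
finger_gap: 0.0493
grasp_force: 20.0
t: 22.2
tcp_pos: [0.4642, -0.1268, 0.027]
tcp_rot: [[-0.941, 0.337, 0.0], [0.337, 0.941, -0.0], [-0.0, 0.0, -1.0]]
ft_force: [-0.9, 0.7, 5.9]
finger_gap: 0.0498
grasp_force: 20.0
```

The red jar is on the floor. I'll release, rise and go to the yellow jar at about (.648,-.008).

```bash
python3 -m pendant '[[[100,0,0,0,0,0,0],[100,0,0,0,0,0,0],[100,0,0,0,0,0,0],[100,0,0,0,0,0,0],[100,0,0,0,0,0,0],[100,0,0,0,0,0,0],[100,0,0,-0.02,0,0,0],[100,0,0,-0.04,0,0,0]]]';python3 d.py .464,-.127,.18 .648,-.008,.18
```

```text
t: 23.0
tcp_pos: [0.4621, -0.1263, 0.0853]
tcp_rot: [[-0.942, 0.337, -0.006], [0.337, 0.942, 0.001], [0.006, -0.001, -1.0]]
ft_force: [0.6, 0.6, 0.7]
finger_gap: 0.0939
grasp_force: 0.0
.464,-.127,.18 tool delta [-0.0015 -0.0001 -0.0947]
.648,-.008,.18 tool delta [-0.1331  0.174  -0.0009]
t 23.0 tcp [ 0.4621 -0.1263  0.0853] q [ 0.21  0.58 -0.01  2.09  0.01  0.47  1.43] gap 0.0939 y [ 0.337  0.942 -0.001] z [-0.006  0.001 -1.   ] F [0.6 0.6 0.7]
```

```bash
python3 -m pendant '[[[100,0,0,-0.045,0,0,0],[100,0,0,-0.045,0,0,0],[100,-0.027,0.035,0,0,0,0],[100,-0.027,0.035,0,0,0,0],[100,-0.027,0.035,0,0,0,0],[100,-0.027,0.035,0,0,0,0],[100,-0.025,0.034,0,0,0,0],[100,0,0,0,0,0,0]]]'
python3 - <<'E'
from h import *
c=snap('wrist','w7.png')
E
python3 d.py .648,-.008,.177
```

```text
t: 23.8
tcp_pos: [0.6519, -0.0018, 0.1759]
tcp_rot: [[-0.944, 0.331, 0.003], [0.331, 0.944, 0.004], [-0.002, 0.005, -1.0]]
ft_force: [-0.8, 0.9, 0.9]
finger_gap: 0.094
grasp_force: 0.0
.648,-.008,.177 tool delta [ 0.0001 -0.0034 -0.0013]
t 23.85 tcp [ 0.6492 -0.0048  0.1757] q [-0.03  0.66 -0.    1.55  0.    0.93  1.2 ] gap 0.0943 y [0.333 0.943 0.001] z [-0.     0.001 -1.   ] F [-0.9 -0.5  0.2]
```

View pics/w7.png

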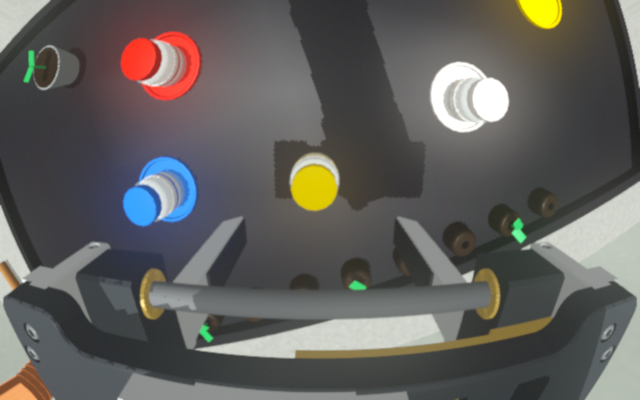

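The white, blue and red jars all stand in their dishes. The yellow lid is at (314,187).

```bash
python3 - <<'E'
from h import *
c=np.load('pics/w7.png.npz');print(hit(c,314,187,.076,1))
E
python3 -m pendant '[[[100,0.001,0,0.04,0,0,0],[100,0,0,0.04,0,0,0],[100,0,0,0.04,0,0,0],[100,0,0,0.022,0,0,0],[100,0,0,0.011,0,0,0],[100,0,0,0,0,0,0],[0,0,0,0,0,0,0],[0,0,0,0,0,0,0]]]';python3 -m pendant '[[[0,0,0,0,0,0,0],[0,0,0,0,0,0,0],[0,0,0,0,0,0,0],[0,0,0,0,0,0,0],[0,0,0,0,0,0,0],[0,0,0,0,0,0,0],[0,0,0,0,0,0,0],[0,0,0,0,0,0,0]]]'
```

```text
[ 0.6469 -0.0056  0.076 ]
t: 24.65
tcp_pos: [0.6483, -0.0077, 0.0254]
tcp_rot: [[-0.941, 0.337, 0.003], [0.337, 0.941, -0.0], [-0.003, 0.001, -1.0]]
ft_force: [0.6, -0.2, 0.0]
finger_gap: 0.0814
grasp_force: 0.0
t: 25.45
tcp_pos: [0.6475, -0.0069, 0.024]
tcp_rot: [[-0.942, 0.337, 0.001], [0.337, 0.942, 0.001], [-0.001, 0.001, -1.0]]
ft_force: [-0.3, 2.4, 3.9]
finger_gap: 0.0496
grasp_force: 20.0
```

```bash
python3 -m pendant '[[[0,0,0,-0.02,0,0,0],[0,0,0,-0.04,0,0,0],[0,0,0,-0.04,0,0,0],[0,0,0,-0.02,0,0,0],[0,0,0,0,0,0,0],[0,0,0,0,0,0,0],[0,0,0,0,0,0,0],[0,0,0,0,0,0,0]]]';python3 d.py .514,.3625,.144
```

```text
t: 26.25
tcp_pos: [0.6457, -0.0076, 0.1415]
tcp_rot: [[-0.941, 0.337, -0.004], [0.337, 0.941, -0.0], [0.004, -0.001, -1.0]]
ft_force: [0.2, -0.7, -2.6]
finger_gap: 0.0501
grasp_force: 20.0
.514,.3625,.144 tool delta [ 0.2488  0.3041 -0.0021]
t 26.25 tcp [ 0.6457 -0.0076  0.1415] q [-0.03  0.69 -0.    1.59  0.    0.86  1.19] gap 0.0501 y [ 0.337  0.941 -0.001] z [-0.004 -0.    -1.   ] F [ 0.2 -0.7 -2.6]
```

```bash
python3 -m pendant '[[[0,0.014,0.017,0,0,0,0],[0,0.028,0.034,0,0,0,0],[0,0.03,0.037,0,0,0,0],[0,0.03,0.037,0,0,0,0],[0,0.03,0.037,0,0,0,0],[0,0.03,0.037,0,0,0,0],[0,0.03,0.037,0,0,0,0],[0,0.028,0.034,0,0,0,0]]]';python3 -m pendant '[[[0,0.019,0.023,0,0,0,0],[0,0.009,0.011,0,0,0,0],[0,0,0,0.01,0,0,0],[0,0,0,0.03,0,0,0],[0,0,0,0.03,0,0,0],[0,0,0,0.02,0,0,0],[0,0,0,0,0,0,0],[0,0,0,0,0,0,0]]]';  python3 d.py .514,.3625,.027;python3 - <<'E'
from h import *
c=snap('wrist','w8.png')
E
```

```text
t: 27.05
tcp_pos: [0.5293, 0.3229, 0.1425]
tcp_rot: [[-0.942, 0.336, -0.002], [0.336, 0.942, -0.001], [0.001, -0.001, -1.0]]
ft_force: [0.6, 0.8, -1.3]
finger_gap: 0.0493
grasp_force: 20.0
t: 27.85
tcp_pos: [0.5172, 0.3598, 0.0532]
tcp_rot: [[-0.941, 0.34, -0.0], [0.34, 0.941, -0.002], [-0.0, -0.002, -1.0]]
ft_force: [-0.4, 0.0, -1.5]
finger_gap: 0.0493
grasp_force: 20.0
.514,.3625,.027 tool delta [0.0039 0.0015 0.0262]
t 27.85 tcp [0.5172 0.3598 0.0532] q [-0.67  0.79  0.02  1.7  -0.03  0.66  0.59] gap 0.0493 y [ 0.34   0.941 -0.002] z [-0.    -0.002 -1.   ] F [-0.4  0.  -1.5]
```

View pics/w8.png

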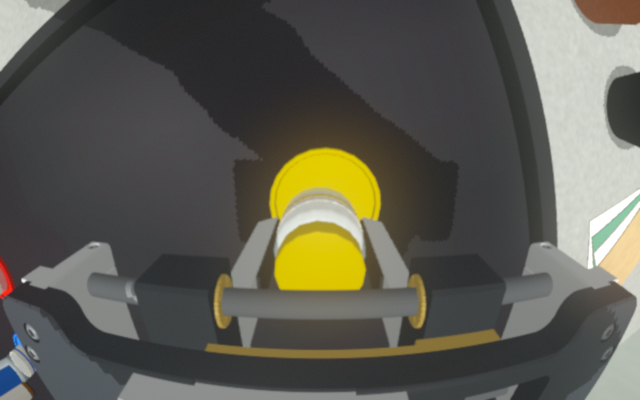

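The yellow dish's near rim is at (325,148) with sides at (269,198) and (381,198). That's nearly centred but needs about 3 mm in +x and +y (tool). I'll lower with that shift.

```bash
python3 -m pendant '[[[0,0.003,0.003,0.008,0,0,0],[0,0,0,0.008,0,0,0],[0,0,0,0.004,0,0,0],[0,0,0,0.002,0,0,0],[0,0,0,0.001,0,0,0],[0,0,0,0.001,0,0,0],[0,0,0,0,0,0,0],[0,0,0,0,0,0,0]]]';python3 -m pendant '[[[0,0,0,0.0005,0,0,0],[0,0,0,0,0,0,0],[0,0,0,0.0005,0,0,0],[0,0,0,0,0,0,0],[0,0,0,0,0,0,0],[0,0,0,0,0,0,0],[0,0,0,0,0,0,0],[0,0,0,0,0,0,0]]]'
```

```text
t: 28.7
tcp_pos: [0.5144, 0.3662, 0.0298]
tcp_rot: [[-0.941, 0.337, 0.0], [0.337, 0.941, 0.0], [-0.0, 0.0, -1.0]]
ft_force: [0.7, -0.2, -2.2]
finger_gap: 0.0498
grasp_force: 20.0
t: 29.5
tcp_pos: [0.5143, 0.3661, 0.0286]
tcp_rot: [[-0.941, 0.337, -0.0], [0.337, 0.941, -0.0], [0.0, -0.0, -1.0]]
ft_force: [0.9, -0.1, -2.3]
finger_gap: 0.0497
grasp_force: 20.0
```

```bash
python3 -m pendant '[[[0,0,0,0.0005,0,0,0],[0,0,0,0,0,0,0],[0,0,0,0.0005,0,0,0],[0,0,0,0,0,0,0],[0,0,0,0.0005,0,0,0],[0,0,0,0,0,0,0],[0,0,0,0,0,0,0],[0,0,0,0,0,0,0]]]'
```

```text
t: 30.3
tcp_pos: [0.5143, 0.3662, 0.0272]
tcp_rot: [[-0.941, 0.337, -0.0], [0.337, 0.941, 0.0], [0.0, 0.0, -1.0]]
ft_force: [0.5, 0.5, -2.4]
finger_gap: 0.0499
grasp_force: 20.0
```

```bash
python3 -m pendant '[[[0,0,0,0.0005,0,0,0],[0,0,0,0,0,0,0],[0,0,0,0.0005,0,0,0],[0,0,0,0,0,0,0],[0,0,0,0,0,0,0],[0,0,0,0,0,0,0],[0,0,0,0,0,0,0],[0,0,0,0,0,0,0]]]'
```

```text
t: 31.1
tcp_pos: [0.5143, 0.3662, 0.027]
tcp_rot: [[-0.941, 0.337, 0.0], [0.337, 0.941, 0.0], [-0.0, 0.0, -1.0]]
ft_force: [-1.9, -1.8, 5.7]
finger_gap: 0.0495
grasp_force: 20.0
```

Contact. I'll release, rise clear and check.

```bash
python3 -m pendant '[[[100,0,0,0,0,0,0],[100,0,0,0,0,0,0],[100,0,0,0,0,0,0],[100,0,0,0,0,0,0],[100,0,0,0,0,0,0],[100,0,0,0,0,0,0],[100,0,0,-0.02,0,0,0],[100,0,0,-0.04,0,0,0]]]'; python3 -m pendant '[[[100,0,0,-0.045,0,0,0],[100,0,0,-0.045,0,0,0],[100,0,0.04,-0.02,0,0,0],[100,0,0.04,0,0,0,0],[100,0,0.04,0,0,0,0],[100,0,0.04,0,0,0,0],[100,0,0,0,0,0,0],[100,0,0,0,0,0,0]]]'
python3 - <<'E'
from h import *
d=snap('side','sd9.png')['frame'][:,:,::-1]
cv2.imwrite('pics/c9.png',cv2.resize(d[70:310,200:500],None,fx=2.5,fy=2.5,interpolation=2))
E
```

```text
t: 31.9
tcp_pos: [0.512, 0.3646, 0.0838]
tcp_rot: [[-0.942, 0.337, -0.005], [0.337, 0.942, -0.004], [0.004, -0.006, -1.0]]
ft_force: [0.2, 0.5, -0.7]
finger_gap: 0.0941
grasp_force: 0.0
t: 32.7
tcp_pos: [0.5676, 0.517, 0.1948]
tcp_rot: [[-0.942, 0.336, -0.001], [0.336, 0.942, -0.001], [0.001, -0.002, -1.0]]
ft_force: [0.2, -0.4, -0.2]
finger_gap: 0.0937
grasp_force: 0.0
```

View pics/c9.png

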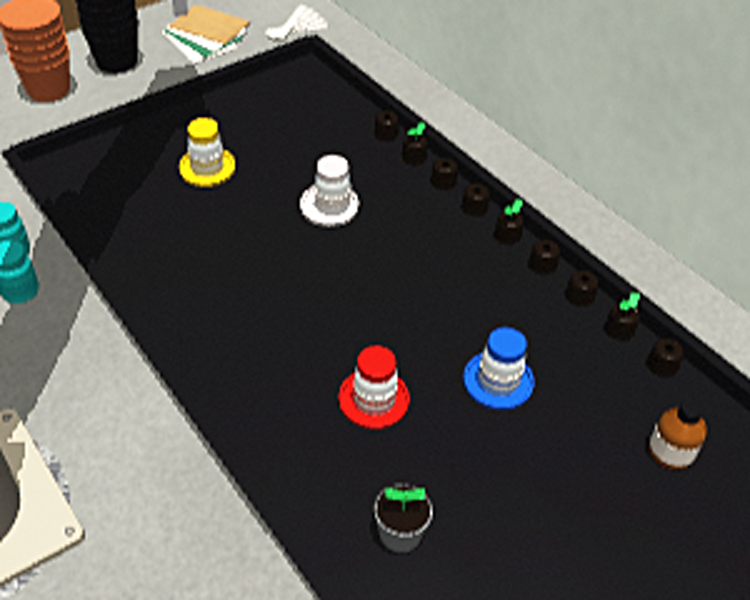

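All four jars stand upright in the matching dishes: yellow (205,150), white (332,190), red (375,385) and blue (502,365) in the crop. The pot and bottle haven't moved, so I'm handing in.

```bash
python3 -c "
from workcell import env
print(env.job_done())"
```

```text
the job is handed in; nothing more can be done
None
```

All four seed jars stand upright in the dishes matching their lids, the seedling pot, feed bottle and turquoise jars were left where they stood, and the job was handed in at about 33 s; the hand-in gave no verdict.

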